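# Bring the teal cup round to the curing lamp

## Task

Turn the rotary stand by pushing on a spoke of its star handle with a fingertip until the teal cup it carries stands squarely in front of the curing lamp's window and is at rest, then press the green start button on top of the lamp all the way down and let it come back up. The lacquer is wet: keep off the four cups and the platter that carries them, let the cups stay down in their seats, and do not start the lamp before the teal cup is in its place. Nothing is picked up, and everything else on the bench stays where it stands.

Things in the scene. Friction and masses are not known exactly. Their poses are not given: they have to be found in the camera images.
- board: Plywood base board, 320 x 445 mm, 12 mm thick, fixed to the table; the rotary stand and the lamp are fixed on it. Origin on the table directly under the stand's axis; its +y points from the stand to the lamp, z up.
- star_hub (a point): Centre of the star handle: on the stand's upright turning axis, at the height of the spokes' centre lines (187 mm above the table). Black hub 42 mm across and 26 mm high, its steel cap reaching 18 mm above this point; below it a steel column 22 mm thick goes down to the platter.
- spoke_ball (a point): Centre of the black ball (22 mm across) on the end of one of the four level spokes, 87 mm from the axis. The spokes are steel bars 10 mm thick, 90 degrees apart, bare from 21 to 76 mm from the axis; all four are alike, and each stands midway between two cups as seen from above. They turn with the platter.
- platter_centre (a point): Centre of the top face of the round aluminium platter on the same column: 290 mm across, 8 mm thick, its top 62 mm above the table, with four black seat rings (72 mm across, 6 mm high, 90 degrees apart, centres 105 mm from the axis) that hold one cup each.
- rotor (a joint): Angle of star handle and platter together, rad, 0 at the start, growing counter-clockwise seen from above. It turns without end either way, stays where it is left, and takes about 0.08 N m to turn (1 to 2 N on a spoke); let go, it stops within a few degrees.
- cup_teal: The teal (blue-green) cup, standing mouth down loose in a seat: 60 mm across the mouth, 51 mm at the waist, 56 mm high, gilt ring on its foot; its foot is 118 mm above the table. Origin at the centre of its mouth (underside), z up.
- cup_purple: Purple cup, same shape and size, in another seat.
- cup_maroon: Maroon (dark red) cup, same shape and size, in another seat.
- cup_bronze: Bronze-brown cup, same shape and size, in another seat.
- lamp_spot (a point): The place for the cup: the point on the platter's top, 105 mm from the axis, straight in front of the middle of the lamp's window (68 mm from the window). A seat's centre passes exactly over it as the stand turns; the teal cup's origin belongs here.
- lamp: Curing lamp: white upright housing, 80 mm wide, 85 mm deep, 125 mm high, fixed on the board (top 137 mm above the table), its violet window facing the stand. Origin at the centre of its underside, 220 mm from the stand's axis; its -y points to the axis.
- start_top (a point): Centre of the top face of the round green start button (28 mm across, in a black collar) on top of the lamp, 159 mm above the table when up, pressed straight down.
- start (a joint): How far the start button is pressed, m: 0 up, 0.006 fully down; a spring pushes it back up, about 5 N when fully down.
- paint_pot: Green open paint pot, 42 mm across, 26 mm high, loose, on a corner of the board beside the lamp. Origin under its centre.
- tape_roll: Yellow roll of masking tape lying flat, 54 mm across, 18 mm high, loose, on the other corner beside the lamp. Origin under its centre.
- spare_navy: Navy blue cup like the others, mouth down on the table, loose. Origin under its centre.
- spare_plum: Dark plum cup like the others, mouth down on the table, loose. Origin under its centre.
- varnish_jar: Amber jar with black lid, 60 mm across, 75 mm high, loose on the table. Origin under its centre.
- tool_rest: White ceramic tool rest with three grooves, 50 x 90 mm, 22 mm high, loose on the table. Origin under its centre.
- burnisher: Burnishing tool with dark wooden handle, 180 mm long, 12 mm thick, lying loose in the tool rest's middle groove (its underside 10 mm above the table) along its own x. Origin under it, 70 mm from the handle's end.

How it is judged:
By the outcome, as a careful person would: the job done as asked, in the order asked, and still so for the second after the job is handed in, with the robot touching nothing.
It also fails if it takes over 54 s, if anything falls off the work surface, if the arm or the gripper's body presses on something with over 40 N, if the wrist force passes 120 N, or if a joint passes its speed limit or range.

## Robot

A 6-joint arm with a two-finger parallel gripper is mounted at the origin on the work surface. World frame = base frame: x ahead of the robot, y to its left, z up, the work surface at z = 0. Lengths are in mm, angles in degrees, forces in N, time in s.
With the tool pointing down it reaches from about 350 to 850 mm from the base axis. Payload 8.1 kg.
Tool frame: the origin (TCP) lies at the very end of the fingers, on their centre line; the grasp point (between the pads) lies 19 mm behind it; z points along the fingers, y is the line along which they close (so a half turn about z gives the same grasp; the last joint's range is limited). The gripper opens to 85 mm and grips with 20 to 120 N. Pads are 22 mm wide; open, the fingers measure 114 mm over their backs; the gripper's body (76 mm by 85 mm) begins 54 mm behind the grasp point. The pads swing forward as they close: fully open they stand 13 mm farther back than shut.
Start: joints at [-80.695, 7.471, 85.268, -0, 87.261, -4.893], TCP at [147.183, -581.672, 231.292] pointing down, gripper open.
Joint ranges: [-169.43, 169.43], [-51.17, 129.36], [1.28, 143.12], [-76.62, 256.62], [0, 156.53], [-152.29, 152.29]. Speed limits (degrees/s): [136.94, 136.94, 159.86, 180, 180, 180].

## Interface

Orientations are given as [roll, pitch, yaw] about the fixed x, y, z axes, in that order (R = Rz(yaw) Ry(pitch) Rx(roll)).
In Python, from bench import status, viewer, job gives the robot as it stands.
- The arm moves only by the tool arm_command, never from a script. Its argument "targets" is a list that holds one entry, the list of rows, each a list of 7 numbers: the shift along the world's x, y, z in m, then the turn, a rotation vector about the world's x, y, z in rad, then the opening, from -1 (shut) to 1 (fully open). In form: [[[dx, dy, dz, rx, ry, rz, gripper], ...]]. A call has 1 to 10 rows; each row shifts and turns the commanded pose from where the row before left it; what a row does not reach is not made up. A row lasts 1/8 s, in which the tool goes at most 62.5 mm and 10.7 degrees, less where a joint would pass 70% of its speed; a pose out of reach is approached as far as the arm can. A call with a gripper value outside its range is refused whole. The fingers move at their own pace and stop on an object; "force" is the grip in N (left out, the last holds). Time passes only in rows, so rows that do not move let the fingers close. It gives the time, the measured TCP pose, the force, the opening and the grip force at its end, in the units of the state.
- status.sense(): the state, without advancing time (a new reading comes with each control period).
- viewer.snapshot(name): name is "scene" or "side" or "wrist"; returns the picture (400x640x3 uint8, red, green, blue); there is no depth.
- viewer.camera_model(name): a dict with "vertical_fov" (degrees; the focal length in pixels is half the picture's height over the tangent of half this angle, whatever the lens; pixels are square), "cx", "cy" (the principal point, pixels), "k1" (the pictures are not rectified: a ray, as slopes to the right and down, at radius r is drawn at 1 + k1 r^2 times it, then the intrinsics apply), "xyz" and "attitude" of the camera in the world. Camera axes: x right, y down, z forward; pixel columns grow to the right and rows downward; lengths in mm; the calibration is good to about 2 mm. A picture is of the moment at which its call begins: read the wrist's pose just before it. camera_model takes no time and is no camera call; for the wrist camera it gives the pose at the moment of the call.
- job.hand_in(): hands the job in; it is judged then, once.
The state is a dict: "time": time; "joint_pos": joint angles; "qd": joint speeds; "joint_efforts": joint torques, N m; "tool_pos": TCP position; "tcp_rot": TCP orientation; "ft_force": force on the tool from outside, world axes, zero at the start; "wrist_torque": the same for the moment, N m; "finger_gap": finger opening in mm; "grip_force": force on a finger pad.
Only numpy, scipy, OpenCV 4.12 (cv2) and the standard library are available. Lean on these libraries where they do the work, as an engineer would, in place of code of your own. Each camera call takes 0.05 s, during which the arm holds its last target. There are 200 camera calls.

## Working session

There is one attempt and no reset: what is moved stays moved. The work goes in short steps, Python scripts to look and compute and a tool call to move; the robot and the scene stay as the last step left them, time stands still between calls to the robot, and variables do not carry over. Pictures are saved under pics/ and viewed, at most 10 in all, crops included, and the job is handed in when it is done.

Besides the shell and the picture viewer there is one more tool, called after ">>>" as name(argument=value, ...) on one line, values as JSON. arm_command: Moves the arm, as the interface text tells. Its arguments: {"type":"object","properties":{"targets":{"type":"array"},"force":{"type":"number"}},"required":["targets"]}

```bash
mkdir -p pics
cat > h.py <<'E'
import numpy as np, cv2
from scipy.spatial.transform import Rotation as R
from bench import status, viewer, job
def cam(n):
    m=viewer.camera_model(n); f=200/np.tan(np.radians(m['vertical_fov']/2))
    return m,f,R.from_euler('xyz',m['attitude'],degrees=True).as_matrix()
def proj(n,P):
    m,f,A=cam(n); c=(np.atleast_2d(P)-m['xyz'])@A; s=c[:,:2]/c[:,2:]
    s=s*(1+m['k1']*(s**2).sum(1,keepdims=True)); return s*f+[m['cx'],m['cy']]
def ray(n,uv,z):
    m,f,A=cam(n); d=(np.atleast_2d(uv)-[m['cx'],m['cy']])/f; s=d.copy()
    for _ in range(20): s=d/(1+m['k1']*(s**2).sum(1,keepdims=True))
    w=np.c_[s,np.ones(len(s))]@A.T; o=np.array(m['xyz']); return o+w*((z-o[2])/w[:,2])[:,None]
def snap(n,f):
    im=viewer.snapshot(n); cv2.imwrite('pics/'+f,im[:,:,::-1]); return im
E
python3 - <<'E'
from h import *
for n in('scene','side'):
    print(viewer.camera_model(n)); snap(n,n+'0.png')
print(status.sense())
E
```

```text
{'vertical_fov': 52.436216351295656, 'cx': 312.2933943339875, 'cy': 194.91622534285446, 'k1': -0.03529279237145149, 'xyz': array([ 881.56932707, -381.51239125,  969.54430097]), 'attitude': array([-148.69943394,    0.5533898 ,   42.47602412])}
{'vertical_fov': 56.33611913704093, 'cx': 322.3174302776628, 'cy': 192.42871237276245, 'k1': -0.004341076052605937, 'xyz': array([487.81520033, 847.42919131, 611.6830088 ]), 'attitude': array([-119.00535344,   -0.20452366, -175.57397699])}
{'time': 0.1, 'joint_pos': array([-8.06960336e+01,  7.51012135e+00,  8.53221912e+01, -5.34027316e-04,
        8.72606297e+01, -4.89319968e+00]), 'qd': array([ 0.02952084, -0.10230119, -0.24264633,  0.03001389,  0.20010473,
        0.13423962]), 'joint_efforts': array([ 2.33072002e-03, -5.70948064e+01, -5.01945841e+01, -1.33955473e-04,
        8.12048733e-03,  9.58182568e-06]), 'tool_pos': array([ 147.09474513, -581.19501382,  230.36432921]), 'tcp_rot': array([-1.79907351e+02, -7.39641562e-03,  1.41971861e+01]), 'ft_force': array([ 0.39446997,  0.35337259, -0.43159785]), 'wrist_torque': array([-0.01521063,  0.01567526,  0.02147035]), 'grip_force': 0.0, 'finger_gap': 85.77068053259165}
```

View pics/scene0.png

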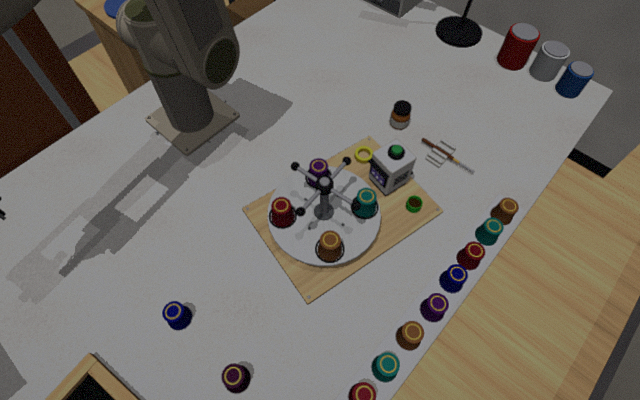

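View pics/side0.png

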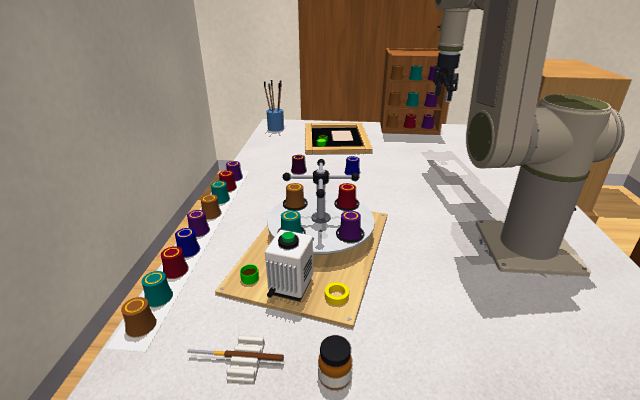

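The scene view shows the hub near (326,185), balls near (347,160), (295,167) and (300,211), the teal cup at (365,203), and the button at (396,151). The side view shows the lamp front-left, with the button at (288,240) and the hub at (321,177). I'll zoom in on both.

Run:
```python
import cv2,numpy as np
a=cv2.imread('pics/scene0.png')[130:310,240:450]; b=cv2.imread('pics/side0.png')[150:330,210:400]
r=lambda x:cv2.resize(x,None,fx=3.8,fy=3.3) if 0 else cv2.resize(x,None,fx=3.2,fy=3.2,interpolation=cv2.INTER_CUBIC)
cv2.imwrite('pics/c0.png',r(a));cv2.imwrite('pics/c1.png',r(b))
```

```text
(no output)
```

View pics/c0.png

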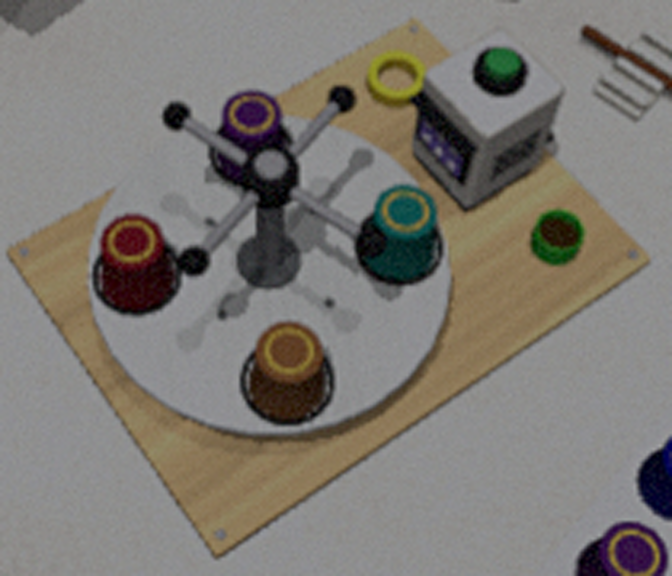

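View pics/c1.png

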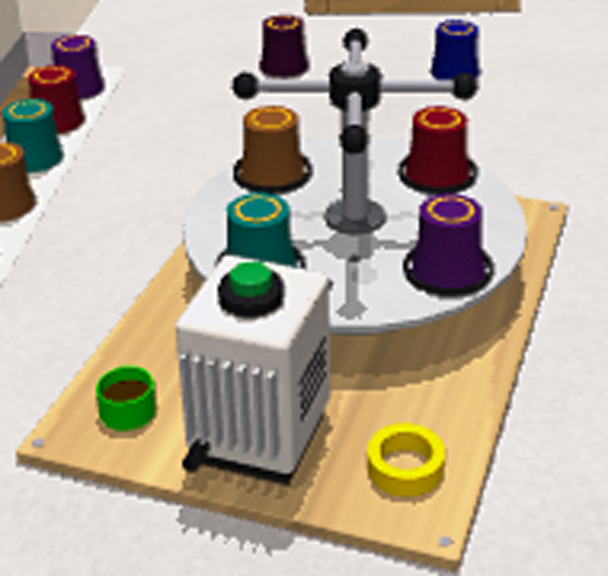

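The zoomed crops show all four balls, the four gilt rings and the button clearly in both views. Next I'll turn these pixels into positions and check them against the given sizes.

```bash
cat > m.py <<'E'
from h import *
def an(n,o,balls,cups,btn):
    f=lambda p:np.array(p)/3.2+o
    B=ray(n,f(balls),187)[:,:2];C=ray(n,f(cups),118)[:,:2];b=ray(n,f(btn),159)[0,:2]
    hb=B.mean(0);hc=C.mean(0)
    ang=lambda d:np.degrees(np.arctan2(d[...,1],d[...,0])).round(1)
    print(n,'hub',hb,hc,'r',np.linalg.norm(B-hb,axis=1).round(1),np.linalg.norm(C-hc,axis=1).round(1),'btn',b,np.linalg.norm(b-hb))
    print(' balls',ang(B-hb),'cups p,t,m,b',ang(C-hc),'lamp',ang(b-hb)); print(B.round(0).tolist(),C.round(0).tolist())
an('scene',[240,130],[(177,116),(342,98),(194,262),(373,243)],[(252,114),(405,211),(132,240),(290,350)],[(504,60)])
an('side',[210,150],[(246,86),(356,40),(464,87),(353,138)],[(451,209),(258,208),(440,118),(271,118)],[(252,275)])
E
python3 m.py; python3 -c "
from h import *
print(ray('scene',np.array([[20,252],[415,25],[632,255],[220,535]])/3.2+[240,130],12))
print(ray('side',np.array([[38,442],[445,541],[554,208]])/3.2+[210,150],12))"
```

```text
scene hub [558.66706527   2.40205347] [558.1201322    2.71095602] r [87.4 87.7 87.7 88.3] [104.6 104.5 105.  104.8] btn [609.95365625 220.07296256] 223.63125693520124
 balls [-175.7   94.9  -85.8    4.3] cups p,t,m,b [ 139.4   49.2 -130.9  -40.4] lamp 76.7
[[472.0, -4.0], [551.0, 90.0], [565.0, -85.0], [647.0, 9.0]] [[479.0, 71.0], [626.0, 82.0], [489.0, -77.0], [638.0, -65.0]]
side hub [555.36187748   2.47956232] [555.14405956   1.21351471] r [86.1 87.5 86.5 85.1] [104.5 104.4 104.8 103.9] btn [603.98023405 223.7477038 ] 226.54654054720893
 balls [   5.1  -86.1 -176.6   93.7] cups p,t,m,b [ 139.4   49.1 -130.6  -40.3] lamp 77.6
[[641.0, 10.0], [561.0, -85.0], [469.0, -3.0], [550.0, 87.0]] [[476.0, 69.0], [624.0, 80.0], [487.0, -78.0], [634.0, -66.0]]
[[ 378.44373711 -110.82896141   12.        ]
 [ 473.82624331  306.55782527   12.        ]
 [ 763.74317248  234.05260783   12.        ]
 [ 669.08981974 -175.7161882    12.        ]]
[[ 761.15909201  233.05673181   12.        ]
 [ 472.9149691   299.62730753   12.        ]
 [ 377.26740991 -107.59243379   12.        ]]
```

Both views agree:

| Quantity | Measured | Given |
|---|---|---|
| Ball radius | about 87 mm | 87 mm |
| Cup radius | about 105 mm | 105 mm |
| Hub | about (557, 2) | – |
| Lamp direction (board edges) | 77.0° | – |
| Teal cup angle | 49.2° | – |

The stand needs about +27.8°. I'll push the spoke at -86° counter-clockwise with the fingers shut, approaching from its -x side.

>>> arm_command(targets=[[[0.025,0.035,0.004,0,0,-0.0175,-1],[0.025,0.035,0.004,0,0,-0.0175,-1],[0.025,0.035,0.004,0,0,-0.0175,-1],[0.025,0.035,0.004,0,0,-0.0175,-1],[0.025,0.035,0.004,0,0,-0.0175,-1],[0.025,0.035,0,0,0,-0.0175,-1],[0.025,0.035,0,0,0,-0.0175,-1],[0.025,0.035,0,0,0,-0.0175,-1],[0.025,0.035,0,0,0,-0.0175,-1],[0.025,0.035,0,0,0,-0.0175,-1]]])

```text
time: 1.35
tool_pos: [397.6, -230.3, 250.9]
tcp_rot: [-180.0, 0.0, 4.1]
ft_force: [0.7, -0.1, -0.0]
finger_gap: 0.3
grip_force: 0.0
```

>>> arm_command(targets=[[[0.025,0.035,0,0,0,0,-1],[0.025,0.035,0,0,0,0,-1],[0.025,0.035,0,0,0,0,-1],[0.025,0.035,0,0,0,0,-1],[0.024,0.035,0,0,0,0,-1],[0,0,0,0,0,0,-1],[0,0,0,0,0,0,-1]]])

```text
time: 2.22
tool_pos: [520.7, -56.8, 250.8]
tcp_rot: [180.0, 0.1, 4.2]
ft_force: [0.3, -0.5, 0.1]
finger_gap: -0.1
grip_force: 0.0
```

>>> arm_command(targets=[[[0,0.002,-0.025,0,0,0,-1],[0,0.002,-0.025,0,0,0,-1],[0,0,-0.024,0,0,0,-1],[0.004,0,0,0,0,0,-1],[0.004,0,0,0,0,0,-1],[0,0,0,0,0,0,-1]]])

```text
time: 2.98
tool_pos: [530.3, -53.2, 178.9]
tcp_rot: [180.0, -0.1, 4.1]
ft_force: [0.7, -0.3, -0.5]
finger_gap: 0.2
grip_force: 0.0
```

Run:
```python
from h import *
b=snap('side','s1.png')[130:280,250:430];a=snap('scene','a1.png')[130:310,240:450]
r=lambda x:cv2.resize(x,(400,400*x.shape[0]//x.shape[1]),interpolation=2)[:333]
a,b=r(a),r(b);h=min(len(a),len(b));cv2.imwrite('pics/c2.png',np.hstack([a[:h],b[:h]])[:,:,::-1])
```

```text
(no output)
```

View pics/c2.png

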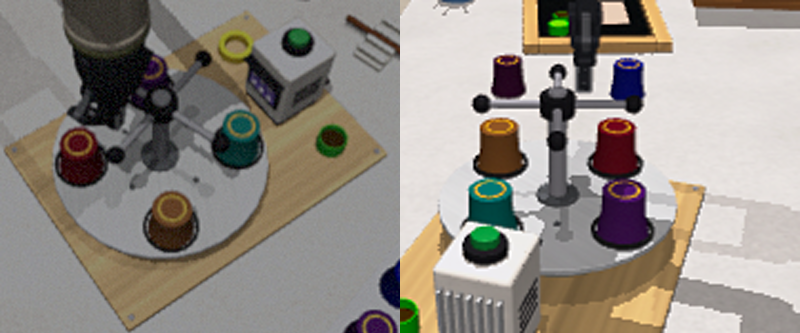

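The fingertip hangs behind the free spoke, clear of the cups, with its tip just below spoke level. I'll approach and then push slowly along the arc.

>>> arm_command(targets=[[[0.004,0.0005,-0.001,0,0,0,-1],[0.004,0.0005,-0.001,0,0,0,-1],[0.003,0.0005,0,0,0,0,-1],[0.002,0,0,0,0,0,-1],[0.0015,0,0,0,0,0,-1],[0.001,0,0,0,0,0.0175,-1],[0.001,0,0,0,0,0.0175,-1],[0.001,0,0,0,0,0.0175,-1],[0.001,0,0,0,0,0.0175,-1],[0.001,0,0,0,0,0.0175,-1]]])

```text
time: 4.32
tool_pos: [548.7, -51.3, 175.2]
tcp_rot: [180.0, 0.0, 9.2]
ft_force: [-1.8, -1.1, -0.0]
finger_gap: -0.3
grip_force: 0.9
```

>>> arm_command(targets=[[[0.001,0,0,0,0,0.0175,-1],[0.001,0,0,0,0,0.0175,-1],[0.001,0,0,0,0,0.0175,-1],[0.001,0,0,0,0,0.0175,-1],[0.001,0,0,0,0,0.0175,-1],[0.001,0,0,0,0,0.0175,-1],[0.001,0,0,0,0,0.0175,-1],[0.001,0,0,0,0,0.0175,-1],[0.001,0,0,0,0,0.0175,-1],[0.001,0,0,0,0,0.0175,-1]]])

```text
time: 5.58
tool_pos: [558.8, -51.1, 175.3]
tcp_rot: [-180.0, 0.0, 19.3]
ft_force: [-0.8, -1.4, 1.1]
finger_gap: 0.0
grip_force: 1.0
```

Contact is confirmed at about 1–2 N. I'll measure the rotor angle automatically from the gilt rings.

```bash
cat > g.py <<'E'
from h import *
from scipy.optimize import least_squares
# ring centroids -> hub and teal angle, per camera
def gold(im):
    h=cv2.cvtColor(im,cv2.COLOR_RGB2HSV).astype(int); 
    return h
def angle(n,im,th,hub):
    f=im.astype(float); gr=f[:,:,0]-f[:,:,2]+(f[:,:,1]-f[:,:,2])  # yellowness
    out={}
    yy,xx=np.mgrid[:400,:640]; t=np.linspace(0,2*np.pi,60)
    def model(p,k):
        a=np.radians(p[2]+k); c=np.array([p[0]+105*np.cos(a),p[1]+105*np.sin(a)])
        return np.c_[c[0]+19*np.cos(t),c[1]+19*np.sin(t),np.full(60,118)]
    g=cv2.GaussianBlur(gr.astype(np.float32),(0,0),1.0)
    ks=[0,90,180,270]
    from scipy.optimize import minimize
    def cost(p):
        s=0
        for k in ks:
            q=np.float32(proj(n,model(p,k)))
            s-=cv2.remap(g,q[None,:,0].copy(),q[None,:,1].copy(),1).mean()
        return s
    best=min(([hub[0],hub[1],th+d] for d in range(-12,13,2)),key=cost)
    r=minimize(cost,best,method='Nelder-Mead',options=dict(xatol=.02,fatol=.01)); return r.x,r.fun
if __name__=='__main__':
    import sys
    th=float(sys.argv[1])
    for n in('scene','side'):
        if len(sys.argv)>2: im=cv2.imread(f'pics/{n}0.png')[:,:,::-1]
        else: im=viewer.snapshot(n)
        x,c=angle(n,im,th,[558,2.5] if n=='scene' else [555.3,1.5]); print(n,x.round(2),round(c,1))
E
python3 g.py 49 0; python3 g.py 64
```

```text
scene [555.77   2.64  49.96] -203.0
side [556.03   1.55  49.86] -327.5
scene [555.58   2.63  65.24] -211.3
side [555.39   1.46  65.75] -311.1
```

>>> arm_command(targets=[[[0.001,0,0,0,0,0.0175,-1],[0.001,0,0,0,0,0.0175,-1],[0.001,0,0,0,0,0.0175,-1],[0.001,0,0,0,0,0.0175,-1],[0.001,0,0,0,0,0.0175,-1],[0.001,0,0,0,0,0.0175,-1],[0.001,0,0,0,0,0.0175,-1],[0.001,0.0005,0,0,0,0.0175,-1],[0.0008,0.0005,0,0,0,0.0175,-1],[0.0005,0,0,0,0,0.01,-1]]])

```text
time: 6.92
tool_pos: [568.1, -50.4, 175.3]
tcp_rot: [180.0, -0.0, 28.8]
ft_force: [-1.1, -1.9, 0.2]
finger_gap: -0.2
grip_force: 0.9
```

```bash
python3 g.py 75
python3 - <<'E'
from h import *
# zoomed views
b=snap('side','s2.png')[150:260,250:400];a=snap('scene','a2.png')[130:280,240:450]
b=cv2.resize(b,(750,550),interpolation=2);cv2.imwrite('pics/c3.png',b[:,:,::-1])
cv2.imwrite('pics/c4.png',cv2.resize(a,(756,540),interpolation=2)[:,:,::-1])
E
```

```text
scene [557.45   2.63  74.63] -203.8
side [556.53  -1.72  76.01] -283.3
```

View pics/c3.png

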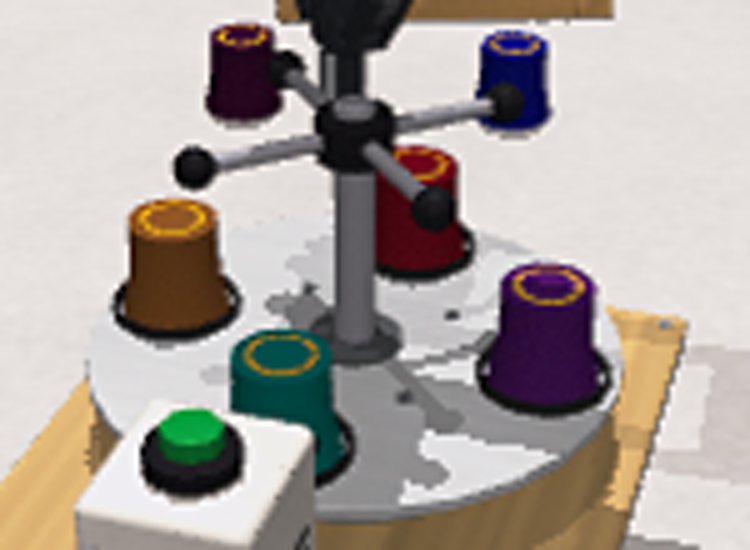

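View pics/c4.png

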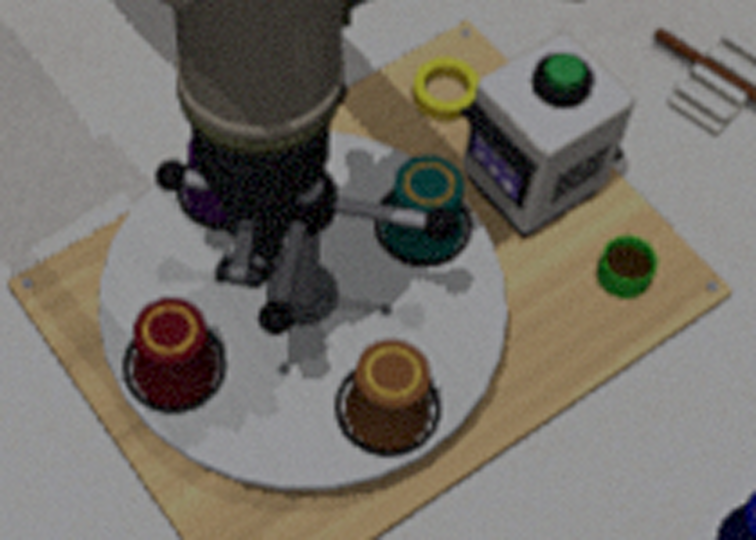

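The side crop shows the teal ring at (282,354), with balls at (195,166), (288,67), (505,103) and (433,208). The scene crop shows teal (430,181), maroon (170,328) and bronze (392,373). I'll compute angles from these.

Run:
```python
from h import *
ang=lambda d:np.degrees(np.arctan2(d[...,1],d[...,0])).round(1)
def go(n,o,s,pts,z,hub):
    P=ray(n,np.array(pts)/s+o,z)[:,:2]; d=P-hub; print(n,z,ang(d),np.linalg.norm(d,axis=1).round(1),P.round(1).tolist())
hs,hd=[558.4,2.5],[555.3,1.8]
go('side',[250,150],5,[(195,166),(288,67),(505,103),(433,208)],187,hd)
go('side',[250,150],5,[(282,354),(549,285),(174,218)],118,hd)
go('scene',[240,130],3.6,[(173,175),(440,221),(277,317)],187,hs)
go('scene',[240,130],3.6,[(430,181),(170,328),(392,373)],118,hs)
m=viewer.camera_model('wrist');print(m['xyz'],m['attitude'])
```

```text
side 187 [  29.3  -61.2 -150.9  119.9] [86.1 88.5 86.7 86.5] [[630.5, 43.9], [598.0, -75.8], [479.6, -40.4], [512.2, 76.8]]
side 118 [ 75.2 165.6 -15.2] [104.2 104.9 103.9] [[582.0, 102.5], [453.7, 27.9], [655.5, -25.5]]
scene 187 [-150.1   31.1  -59.8] [86.7 86.3 86.7] [[483.3, -40.7], [632.2, 47.1], [602.1, -72.4]]
scene 118 [  75.8 -105.3  -15.5] [106.6 104.6 105.1] [[584.5, 105.8], [530.8, -98.4], [659.7, -25.7]]
[642.72868568  -9.6683117  318.08123136] [ 1.60802202e+02 -1.91208203e-02 -6.11869528e+01]
```

The teal cup is now at about 75.0° and the target is 77.0°, so I'll push 2° more, back off and rise.

>>> arm_command(targets=[[[0.0006,0.0001,0,0,0,0.01,-1],[0.0006,0.0001,0,0,0,0.01,-1],[0.0006,0.0002,0,0,0,0.01,-1],[0,0,0,0,0,0,-1],[0,0,0,0,0,0,-1],[-0.003,-0.0015,0,0,0,0,-1],[-0.006,-0.003,0,0,0,0,-1],[-0.006,-0.003,0,0,0,0,-1],[0,0,0.03,0,0,0,-1],[0,0,0.04,0,0,0,-1]]])

```text
time: 8.38
tool_pos: [553.4, -57.3, 244.7]
tcp_rot: [-179.9, 0.1, 30.5]
ft_force: [0.5, 0.2, 1.3]
finger_gap: -0.0
grip_force: 0.0
```

>>> arm_command(targets=[[[-0.04,-0.04,0.01,0,0,0,-1],[-0.05,-0.05,0,0,0,0,-1],[-0.05,-0.05,0,0,0,0,-1],[0,0,0,0,0,0,-1],[0,0,0,0,0,0,-1]]])

```text
time: 9.0
tool_pos: [426.3, -185.8, 255.5]
tcp_rot: [180.0, -0.0, 30.4]
ft_force: [0.0, -1.4, -0.2]
finger_gap: 0.2
grip_force: 0.0
```

```bash
python3 g.py 77
python3 - <<'E'
from h import *
b=snap('side','s3.png')[150:260,250:400];a=snap('scene','a3.png')[130:280,240:450]
cv2.imwrite('pics/c5.png',np.vstack([cv2.resize(b,(420,308),interpolation=2),cv2.resize(a,(420,300)[:2] and (420,292),interpolation=2)])[:600,:,::-1])
E
```

```text
scene [554.9    2.59  77.89] -208.6
side [556.19   1.31  78.83] -258.0
```

View pics/c5.png

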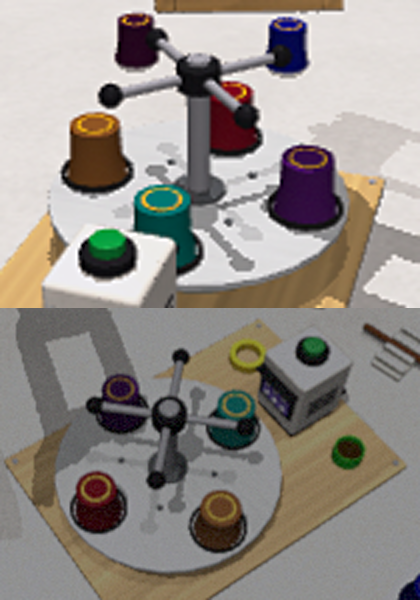

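I'll measure the balls more precisely by dark-blob centroid in the full-resolution images, before and after, using opposite pairs so the result doesn't depend on the hub.

Run:
```python
from h import *
ang=lambda d:np.degrees(np.arctan2(d[1],d[0]))
def blob(n,im,p0,z,kind):
    p=np.array(p0,float); f=im.astype(float)
    if kind=='ball': w=np.clip((70 if n=='side' else 60)-f.max(2),0,25)
    else: w=np.clip((f[:,:,0]-f[:,:,2])-40,0,60)
    yy,xx=np.mgrid[:400,:640]
    for _ in range(15):
        m=w*(np.hypot(xx-p[0],yy-p[1])<(5.5 if kind=='ball' else 8)); p=np.array([(m*xx).sum(),(m*yy).sum()])/m.sum()
    return ray(n,p,z)[0,:2]
for fn,n,hub,th in[('scene0','scene',(558.4,2.5),49.2),('side0','side',(555.3,1.8),49.2),('a3','scene',(558.4,2.5),77.5),('s3','side',(555.3,1.8),77.5)]:
    im=cv2.imread(f'pics/{fn}.png')[:,:,::-1]
    B=[];
    for k in(45,135,225,315):
        a=np.radians(th+k); B.append(blob(n,im,proj(n,[hub[0]+87*np.cos(a),hub[1]+87*np.sin(a),187])[0],187,'ball'))
    B=np.array(B); C=[]
    for k in(0,90):
        a=np.radians(th+k); C.append(blob(n,im,proj(n,[hub[0]+105*np.cos(a),hub[1]+105*np.sin(a),118])[0],118,'ring'))
    print(fn,'pairs',[round((ang(B[i]-B[i+2])-[45,135][i])%360,2) for i in(0,1)],'r',np.linalg.norm(B-B.mean(0),axis=1).round(1),'hub',B.mean(0).round(1),
      'teal,purple',[round((ang(C[i]-hub)-90*i)%360,2) for i in(0,1)],'r',[round(np.linalg.norm(c-hub),1) for c in C])
```

```text
scene0 pairs [np.float64(49.16), np.float64(49.26)] r [88.4 88.  88.  88.7] hub [556.7   2. ] teal,purple [np.float64(48.75), np.float64(50.59)] r [np.float64(103.4), np.float64(104.4)]
side0 pairs [np.float64(49.37), np.float64(49.8)] r [89.1 87.3 92.2 87.1] hub [557.   -1.6] teal,purple [np.float64(49.53), np.float64(49.18)] r [np.float64(106.1), np.float64(103.8)]
a3 pairs [np.float64(77.41), np.float64(76.89)] r [88.6 86.5 86.  87.3] hub [557.3   2.4] teal,purple [np.float64(77.14), np.float64(78.4)] r [np.float64(103.9), np.float64(104.2)]
s3 pairs [np.float64(80.86), np.float64(77.44)] r [88.6 91.2 90.4 83.7] hub [559.8   0.9] teal,purple [np.float64(76.14), np.float64(76.26)] r [np.float64(105.2), np.float64(104.2)]
```

The scene gives 77.1–77.2° for the balls and 77.1° for the teal cup. The lamp direction is 77.0°, and the cup is at rest. The s3 value of 80.9 is spoiled because the ball overlaps the dark plum cup there. Now the button, at about (607, 220).

>>> arm_command(targets=[[[0.018,0.04,0,0,0,-0.02,-1],[0.018,0.04,0,0,0,-0.02,-1],[0.018,0.04,0,0,0,-0.02,-1],[0.018,0.04,0,0,0,-0.02,-1],[0.018,0.04,0,0,0,-0.02,-1],[0.018,0.04,0,0,0,-0.02,-1],[0.018,0.04,0,0,0,-0.02,-1],[0.018,0.04,0,0,0,-0.02,-1],[0.018,0.04,0,0,0,-0.02,-1],[0.018,0.04,0,0,0,-0.02,-1]]])

```text
time: 10.45
tool_pos: [606.6, 217.2, 254.7]
tcp_rot: [-180.0, 0.0, 19.1]
ft_force: [1.8, 0.1, -0.1]
finger_gap: 0.3
grip_force: 0.0
```

>>> arm_command(targets=[[[0.001,0.006,-0.02,0,0,0,-1],[0,0,-0.02,0,0,0,-1],[0,0,-0.02,0,0,0,-1],[0,0,-0.01,0,0,0,-1],[0,0,0,0,0,0,-1],[0,0,0,0,0,0,-1]]])

```text
time: 11.2
tool_pos: [607.9, 220.0, 186.4]
tcp_rot: [180.0, -0.1, 19.0]
ft_force: [0.1, -0.5, 0.4]
finger_gap: -0.2
grip_force: 0.0
```

Run:
```python
from h import *
b=snap('side','s4.png')[130:290,230:400];a=snap('scene','a4.png')[80:240,320:490]
cv2.imwrite('pics/c6.png',cv2.resize(np.hstack([b,a]),(800,376),interpolation=2)[:,:,::-1])
```

```text
(no output)
```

View pics/c6.png

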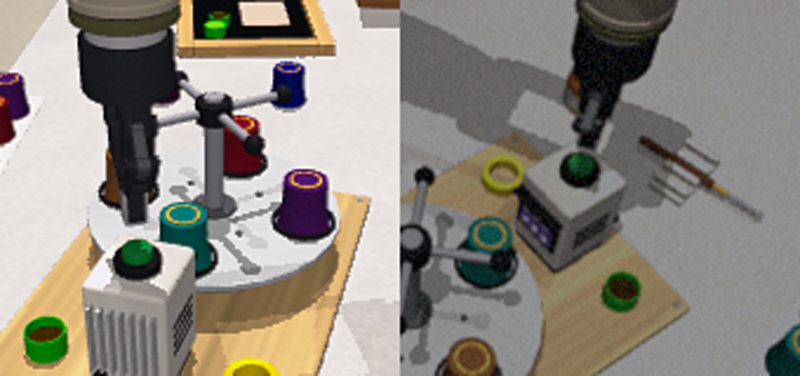

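The fingertip stands right above the green button in both crops, side (135,222) over (137,250) and scene (588,140) over (580,166), and the stand hasn't moved. I'll press gently.

>>> arm_command(targets=[[[0,0,-0.012,0,0,0,-1],[0,0,-0.01,0,0,0,-1],[0,0,-0.003,0,0,0,-1],[0,0,-0.002,0,0,0,-1],[0,0,-0.002,0,0,0,-1],[0,0,-0.0015,0,0,0,-1],[0,0,-0.0015,0,0,0,-1],[0,0,0,0,0,0,-1]]])

```text
time: 12.3
tool_pos: [607.5, 220.4, 153.6]
tcp_rot: [-180.0, -0.0, 19.1]
ft_force: [-1.1, -0.4, 4.6]
finger_gap: -0.1
grip_force: 2.2
```

>>> arm_command(targets=[[[0,0,-0.001,0,0,0,-1],[0,0,-0.0007,0,0,0,-1],[0,0,0,0,0,0,-1]]])

```text
time: 12.68
tool_pos: [607.6, 220.4, 153.0]
tcp_rot: [180.0, -0.1, 19.1]
ft_force: [-6.1, -1.9, 11.1]
finger_gap: 0.5
grip_force: 5.5
```

The force rose past the spring's 5 N and the height held at 153.0 mm, so the button is fully down. Releasing and retreating.

>>> arm_command(targets=[[[0,0,0.003,0,0,0,-1],[0,0,0.005,0,0,0,-1],[0,0,0.01,0,0,0,-1],[0,0,0.03,0,0,0,-1],[0,0,0.04,0,0,0,-1],[-0.02,0.03,0.02,0,0,0,-1],[-0.04,0.04,0,0,0,0,-1],[-0.04,0.04,0,0,0,0,-1],[0,0,0,0,0,0,-1],[0,0,0,0,0,0,-1]]])

```text
time: 13.92
tool_pos: [507.5, 330.3, 259.8]
tcp_rot: [180.0, -0.0, 19.1]
ft_force: [-0.3, -0.2, 0.4]
finger_gap: -0.2
grip_force: 0.0
```

Run:
```python
from h import *
b=snap('side','s5.png')[130:320,220:420];a=snap('scene','a5.png')[110:300,240:440]
cv2.imwrite('pics/c7.png',cv2.resize(np.hstack([b,a]),(800,380),interpolation=2)[:,:,::-1])
```

```text
(no output)
```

View pics/c7.png

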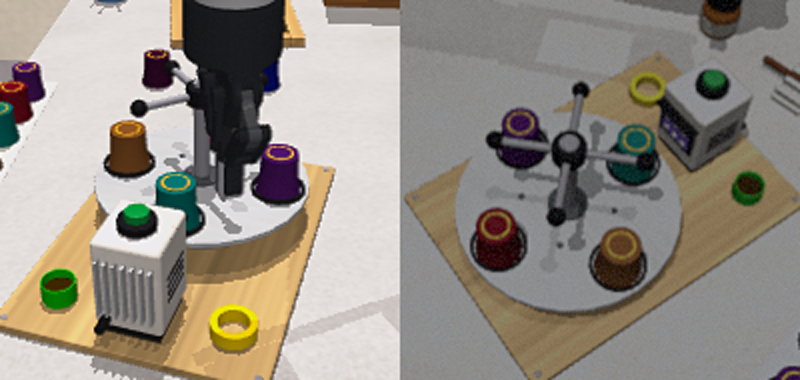

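The button is back up at side crop (137,213). The teal cup faces the window at scene crop (636,145), and the cups, pot and tape are where they were. Handing in.

```bash
python3 -c "
from bench import job
print(job.hand_in())"
```

```text
the job is handed in; nothing more can be done
None
```

The job is handed in: the teal cup stands at rest in front of the lamp window (measured about 77.2°, lamp at 77.0°), and the start button was then pressed fully down and came back up; the hand-in returned no verdict.

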